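# Hang the contact-tip rack in its notch and tug-test it

### The arm

A 6-joint arm with a two-finger parallel gripper is mounted at the origin on a cart in front of the work surface, level with it; the furniture and walls round the work are solid. World frame = base frame: x ahead of the robot, y to its left, z up, the work surface at z = 0. Lengths are in m, angles in rad, forces in N, time in s.
With the tool pointing down it reaches from about 0.275 to 0.725 m from the base axis. Payload 5.6 kg.
Tool frame: the origin (TCP) lies at the very end of the fingers, on their centre line; the grasp point (between the pads) lies 19 mm behind it; z points along the fingers, y is the direction in which the jaws open and shut (so a half turn about z gives the same grasp; the last joint's range is limited). The gripper opens to 85 mm and grips with 20 to 120 N. Pads are 22 mm wide; open, the fingers measure 114 mm over their backs; the gripper's body (76 mm by 85 mm) begins 54 mm behind the grasp point. The pads swing forward as they close: fully open they stand 13 mm farther back than shut.
Start: joints at [-0.964, 0.255, 0.108, 0, -1.424, -0.285], TCP at [0.174, -0.522, 0.231] pointing down, gripper open.
Joint ranges: [-2.95, 2.95], [-1.21, 1.97], [-1.09, 1.5], [-2.87, 1.71], [-2.94, -0.07], [-3.05, 3.05]. Speed limits (rad/s): [2.57, 2.57, 3.14, 3.14, 3.14, 3.14].

### API

Orientations are given as a unit quaternion [w, x, y, z].
In Python, from rig import env gives the robot as it stands.
- The arm moves only by the tool arm_command, never from a script. Its argument "rows" is a list of rows, each a list of 3 entries, a list of its own where there are three numbers: the closure, from 0 (fully open) to 1 (shut), then the shift along the tool's x, y, z in mm, then the turn about the tool's z in degrees. In form: [[gripper, [dx, dy, dz], yaw], ...]. A call has exactly 8 rows; each row is the pose to reach, as a shift and turn from the pose measured when the call began, along the tool's axes at that moment; what a row does not reach only later rows make up. A row lasts 1/12 s, in which the tool goes at most 41.7 mm and 7.16 degrees, less where a joint would pass 70% of its speed; a pose out of reach is approached as far as the arm can. A call with a gripper value outside its range is refused whole. The fingers move at their own pace and stop on an object; "grip_force" is the grip in N (left out, the last holds). Time passes only in rows, so rows that repeat a pose let the fingers close, or fill a call up. It gives the time, the measured TCP pose, the force and the opening at its end, in the units of the state.
- env.state(): the state, without advancing time (a new reading comes with each control period).
- env.snapshot(name): name is "scene" or "top"; returns (picture, depth): 420x560x3 uint8, red, green, blue; 420x560 float32, m along the optical axis (not along the pixel's ray), 0 where there is no reading.
- env.camera_model(name): a dict with "K" (3x3 intrinsics, pixels), "T" (4x4, takes a point from camera to world coordinates). Camera axes: x right, y down, z forward; pixel columns grow to the right and rows downward; lengths in m; the calibration is good to about 2 mm. A picture is of the moment at which its call begins. camera_model takes no time and is no camera call.
- env.sign_off(): hands the job in, once; it reports no verdict.
The state is a dict: "clock": time; "joint_pos": joint angles; "dq": joint speeds; "tau": joint torques, N m; "tool_pos": TCP position; "ee_rot": TCP orientation; "contact_force": force on the tool from outside, world axes, zero at the start; "moment": the same for the moment, N m; "gripper_width": finger opening in m.
Only numpy, scipy, OpenCV 4.12 (cv2) and the standard library are available. Lean on these libraries where they do the work, as an engineer would, in place of code of your own. Each camera call takes 0.05 s, during which the arm holds its last target. There are 200 camera calls.

### The job

Pick up the small contact-tip rack by its yellow grip plate, thread its wire bail over the free end of the stand's horizontal bar and hang it in the notch of the red sleeve: carry the bail back over the sleeve's low lip until it touches the tall stop, then lower it into the notch. Before letting go, tug it down gently with about 10 N and keep that up for about half a second to be sure it is held, then let go and leave it hanging still. Never push or pull on the stand, with the rack or the gripper, with more than 20 N, and leave the jar, lid, steel coupon and pliers where they are.

Things in the scene. Friction and masses are not known exactly. Their poses are not given: they have to be found in the camera images.
- tip_rack: Contact-tip rack, 0.22 to 0.43 kg, standing free left or right of the stand: aluminium block 44 x 84 x 22 mm (x, y, z), three copper tips standing in it (tops at z = 48 mm), closed bail of 8 mm wire (uprights at y = -34 and +34 mm, crossbar along y, centre line at z = 100 mm) and a yellow grip plate on top. Origin: centre of the block's underside, z up.
- grip (a point): Middle of the yellow grip plate, 150 mm above the rack's underside, 50 mm above the crossbar's centre line; axes as the rack's. The plate is 8 mm thick (x), 28 mm wide (y) and stands on the crossbar from z = 102 to 164 mm of the rack; pinch it across its 8 mm, near this point or above (the stop must not touch the fingers).
- crossbar (a point): Middle of the underside of the bail's crossbar, 96 mm above the rack's underside; axes as the rack's. This point comes to rest on what the rack hangs from. The clear window below it is 48 mm high (down to the copper tips) and 60 mm wide.
- stand: Hanging stand with a blue column, fixed to the bench. Origin: on the bench under the column's front face (towards the robot); z up; its bar runs from the column along the stand's -x. Base plate 130 x 170 x 12 mm (x from -55 to +75 mm); column 30 mm square, top at z = 268 mm.
- bar_tip (a point): Middle of the top edge of the bar's free end, about 200 mm above the bench; x points along the bar to the column, z up. The bar is steel, 14 mm wide, 18 mm high (z from -18 to 0), 220 mm long from here to the column. It is spring-carried: it gives about 1 mm downward per 4 N (up to 14 mm) and is stiff sideways and lengthwise.
- bar_root (a point): Middle of the bar's top edge at the column, 220 mm from bar_tip, same axes. Clamped on the bar between them, at a place that changes and is not measured, is a red sleeve 22 mm wide, 36 mm long. From the free end it has a lip (8 mm thick, top 12 mm above the bar), a notch (14 mm wide, floor 6 mm above the bar) and a stop; it does not slide under 20 N.
- stop_range (a point): Point on the bar's top edge, 115 mm from bar_tip, same axes. The stop (8 mm thick, top 28 mm above the bar's top) has its face towards the free end within 30 mm of this point, either way along x; the notch lies right in front of that face. A crossbar pushed along with its underside about 18 mm above the bar's top clears the lip and meets the stop.
- jar: White open jar with dark gel, 92 mm across and 92 mm high, loose, on the other side of the stand from the rack. Origin: centre of its underside. Leave it alone.
- plate: Small dark steel coupon with weld beads, 51 x 80 x 9 mm, loose. Origin: centre of its underside. Leave it alone.
- pliers: Pliers with blue grips, 68 x 225 x 21 mm, loose. Origin: centre of the underside, long axis y. Leave them alone.
- lid: White jar lid, 86 mm across, 16 mm high, loose. Origin: centre of its underside. Leave it alone.

How it is judged:
On the way, in this order (a step that is already met when the one before it is completed fails the run):
1. the rack is lifted off the bench by the gripper (height (world z) of tip_rack above 0.03 m and contact force between the fingers and tip_rack above 0.5 N), for 0.1 s.
2. the bail is threaded over the bar's free end (x of crossbar in the frame of bar_tip between 0.02 and 0.2 m and y of crossbar in the frame of bar_tip between -0.03 and 0.03 m and z of crossbar in the frame of bar_tip between 0 and 0.04 m and contact force between the fingers and tip_rack above 0.5 N).
3. with the crossbar down in the notch and the rack still held, the rack is tugged: it pulls on the stand with 7 to 20 N for 0.3 s (x of crossbar in the frame of bar_tip between 0.02 and 0.2 m and y of crossbar in the frame of bar_tip between -0.03 and 0.03 m and z of crossbar in the frame of bar_tip between 0.003 and 0.0095 m and angle between tip_rack's own z axis and vertical below 0.2 rad and contact force between tip_rack and stand between 7 and 20 N and contact force between the fingers and tip_rack above 0.5 N), for 0.3 s.
At the end, for the whole second after the job is handed in: The rack hangs with its crossbar in the notch (underside 3 to 9.5 mm above the bar's top, within 30 mm of the bar's middle, 20 to 200 mm from its free end), upright within 0.2 rad, its weight (over 0.5 N) on the stand, untouched, under 30 mm/s and 0.4 rad/s (x of crossbar in the frame of bar_tip between 0.02 and 0.2 m and y of crossbar in the frame of bar_tip between -0.03 and 0.03 m and z of crossbar in the frame of bar_tip between 0.003 and 0.0095 m and angle between tip_rack's own z axis and vertical below 0.2 rad and contact force between tip_rack and stand above 0.5 N and contact force between the fingers and tip_rack below 0.05 N and linear speed of tip_rack below 0.03 m/s and angular speed of tip_rack below 0.4 rad/s).
It fails at once if the rack is pressed or pulled against the stand with more than 20 N (contact force between tip_rack and stand above 20.5 N).
It fails at once if the arm or gripper pushes the stand with more than 20 N (contact force between any of the arm, the fingers and stand above 20.5 N).
It fails at once if the jar, its lid, the steel coupon or the pliers is moved more than 30 mm (distance of any of jar, plate, pliers, lid from where it was at the start of the episode above 0.03 m).
It also fails if it takes over 58 s, if anything falls off the work surface, if the arm or the gripper's body presses on something with over 40 N, if the wrist force passes 120 N, or if a joint passes its speed limit or range.

## Working session

There is one attempt and no reset: what is moved stays moved. The work goes in short steps, Python scripts to look and compute and a tool call to move; the robot and the scene stay as the last step left them, time stands still between calls to the robot, and variables do not carry over. Pictures are saved under pics/ and viewed, about 8 in all and at most 12, crops included, and the job is handed in when it is done.

Besides the shell and the picture viewer there is one more tool, called after "Request:" as a command line: name --argument value ..., lists and objects as JSON in quotes. arm_command: Moves the arm, as the interface text tells. Its arguments: {"type":"object","properties":{"rows":{"type":"array","items":{"type":"array"}},"grip_force":{"type":"number"}},"required":["rows"]}

```bash
mkdir -p pics; cat > h.py <<'E'
import numpy as np, cv2
from rig import env
def grab(n):
    im,d=env.snapshot(n); c=env.camera_model(n); return im,d,np.array(c["K"]),np.array(c["T"])
def cloud(d,K,T):
    v,u=np.mgrid[:d.shape[0],:d.shape[1]]
    p=np.stack([(u-K[0,2])/K[0,0]*d,(v-K[1,2])/K[1,1]*d,d],-1)
    w=p@T[:3,:3].T+T[:3,3]; w[d==0]=np.nan; return w
def save(n,im): cv2.imwrite("pics/"+n+".png",im[...,::-1])
E
python3 - <<'E'
from h import *
for n in("scene","top"):
    im,d,K,T=grab(n); save(n+"0",im); np.savez(n+"0",im=im,d=d,K=K,T=T); print(n,K.tolist(),T.round(3).tolist())
print(env.state())
E
```

```text
scene [[530.6804068624841, 0.0, 272.91519004062627], [0.0, 530.6804068624841, 203.9575995692098], [0.0, 0.0, 1.0]] [[-0.531, -0.679, 0.507, -0.178], [-0.847, 0.423, -0.322, 0.471], [0.004, -0.6, -0.8, 1.325], [0.0, 0.0, 0.0, 1.0]]
top [[399.77520720258565, 0.0, 276.9508140963669], [0.0, 399.77520720258565, 207.58506888057175], [0.0, 0.0, 1.0]] [[-0.022, -0.982, 0.189, 0.392], [-1.0, 0.025, 0.015, -0.003], [-0.019, -0.188, -0.982, 1.219], [0.0, 0.0, 0.0, 1.0]]
{'clock': 0.1, 'joint_pos': array([-9.64409404e-01,  2.55639010e-01,  1.07144241e-01, -3.94890745e-04,
       -1.42389996e+00, -2.84606374e-01]), 'dq': array([-0.00173167, -0.00010736,  0.00206338,  0.00124901, -0.00106394,
       -0.00056114]), 'tau': array([-4.52914130e-03, -3.87603700e+01,  2.38472468e+01,  5.37795380e+00,
       -3.83854582e-03, -2.31730837e-05]), 'tool_pos': array([ 0.17384875, -0.52133891,  0.23052022]), 'ee_rot': array([-1.68147314e-04, -1.60168312e-01,  9.87089375e-01,  8.05352571e-04]), 'contact_force': array([-0.49196691,  0.60569974, -0.09773489]), 'moment': array([ 0.00925451,  0.04711732, -0.01794159]), 'gripper_width': 0.0855967467441631}
```

View pics/scene0.png

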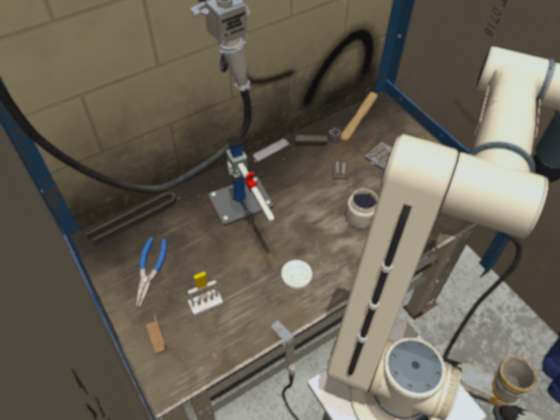

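View pics/top0.png

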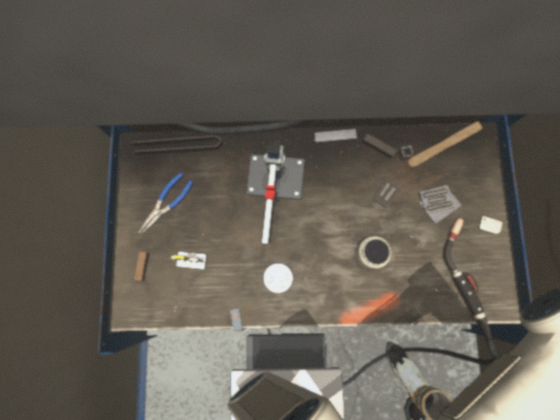

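The top view shows the bar (free end ~(265,241), red sleeve ~(270,191), column ~(273,160)), the rack at ~(190,260) with its yellow plate ~(178,258), and the lid at (278,278). The scene view has the yellow plate ~(200,280), the bar's free end ~(268,216) and the sleeve ~(252,181).

```bash
python3 - <<'E'
from h import *
for n in("scene","top"):
    z=np.load(n+"0.npz"); im,d=z["im"],z["d"]; w=cloud(d,z["K"],z["T"]); hsv=cv2.cvtColor(im,cv2.COLOR_RGB2HSV)
    H,S,V=[hsv[...,i].astype(int) for i in range(3)]
    ws=(w[...,0]>.2)&(w[...,0]<.8)&(abs(w[...,1])<.5)
    def rep(l,m):
        p=w[m]; 
        if len(p)<4: print(n,l,len(p)); return
        print(n,l,len(p),"med",np.median(p,0).round(4),"min",np.percentile(p,3,0).round(4),"max",np.percentile(p,97,0).round(4))
    Y=ws&(H>20)&(H<35)&(S>150)&(w[...,2]>.08); rep("yellow",Y)
    rep("red",ws&((H<8)|(H>172))&(S>130)&(w[...,2]>.15))
    b=ws&(w[...,2]>.185)&(w[...,2]<.215)&(abs(w[...,1])<.1); 
    rep("bar",b); p=w[b]
    if len(p)>20:
        for x0 in np.arange(p[:,0].min(),p[:,0].max(),.02):
            q=p[(p[:,0]>=x0)&(p[:,0]<x0+.02)]; print("  ",len(q),q.mean(0).round(4),q[:,1].min().round(4),q[:,1].max().round(4),q[:,0].min().round(4))
    r=ws&(w[...,1]>.15)&(w[...,1]<.3)&(w[...,0]<.40)&(w[...,0]>.2)&(w[...,2]>.012)
    rep("rack",r)
    blk=r&(w[...,2]<.028)&(w[...,2]>.015); rep("block",blk)
    p=w[blk][:,:2].astype(np.float32)
    if len(p)>5: print("  rect",cv2.minAreaRect(p))
    p=w[r&(w[...,2]>.085)&(w[...,2]<.11)]; print("  cross",p.round(3).tolist()[:30])
    p=w[Y][:,:2].astype(np.float32)
    if len(p)>5: print("  yrect",cv2.minAreaRect(p))
    c=im[235:330,150:250] if n=="scene" else im[235:285,150:230]
    save(n+"_rk",cv2.resize(c,None,fx=6,fy=6,interpolation=cv2.INTER_CUBIC))
E
```

```text
scene yellow 146 med [0.466  0.2763 0.146 ] min [0.4627 0.2641 0.1105] max [0.4721 0.289  0.1682]
scene red 118 med [0.6314 0.0326 0.2111] min [0.6109 0.022  0.2005] max [0.6394 0.0431 0.2307]
scene bar 558 med [0.6149 0.0384 0.2018] min [0.4978 0.0086 0.1877] max [0.7348 0.0516 0.2132]
   52 [0.502  0.0475 0.1984] 0.0404 0.0544 0.4942
   46 [0.5237 0.0462 0.2001] 0.0368 0.052 0.5147
   40 [0.5445 0.0428 0.1995] 0.0344 0.0495 0.5342
   42 [0.5648 0.0407 0.1991] 0.0311 0.0464 0.5542
   38 [0.5847 0.0382 0.199 ] 0.0295 0.0452 0.5747
   56 [0.6065 0.0354 0.2019] 0.0242 0.0454 0.5944
   62 [0.6235 0.0332 0.2055] 0.0134 0.0446 0.6142
   25 [0.6382 0.0348 0.2047] 0.0217 0.0412 0.6348
   23 [0.6672 0.0295 0.2   ] 0.0199 0.035 0.6576
   36 [0.6847 0.026  0.2008] 0.017 0.0317 0.6742
   96 [0.7056 0.0241 0.2024] 0.0006 0.0438 0.6947
   24 [0.7249 0.0416 0.1996] 0.0372 0.0457 0.7157
   15 [0.7429 0.0392 0.1993] 0.0367 0.0414 0.7346
   3 [0.7569 0.0361 0.2062] 0.0345 0.0372 0.7551
scene rack 3
scene block 2
  cross []
  yrect ((0.46791985630989075, 0.27633121609687805), (0.02767016738653183, 0.0
[... 314 characters left out ...]
1994] 0.0359 0.0491 0.5165
   46 [0.5467 0.0406 0.1996] 0.0331 0.0489 0.5369
   40 [0.5665 0.0383 0.2003] 0.0304 0.046 0.5578
   43 [0.5858 0.0359 0.2   ] 0.0297 0.0431 0.5765
   62 [0.6082 0.0324 0.2023] 0.0215 0.0427 0.5974
   72 [0.6269 0.0288 0.206 ] 0.0134 0.0421 0.6164
   20 [0.6502 0.0245 0.1987] 0.0181 0.034 0.6373
   39 [0.6658 0.0265 0.2006] 0.0203 0.0339 0.6565
   41 [0.6856 0.0235 0.1993] 0.0173 0.0308 0.6763
   72 [0.7048 0.0193 0.2021] -0.0018 0.0414 0.6969
   20 [0.7281 0.0111 0.1982] -0.0075 0.0438 0.7181
   9 [7.420e-01 5.000e-04 2.068e-01] -0.0053 0.0397 0.7371
top rack 4 med [0.3027 0.1515 0.0142] min [0.3012 0.15   0.0125] max [0.3041 0.1558 0.0145]
top block 0
  cross []
```

View pics/scene_rk.png

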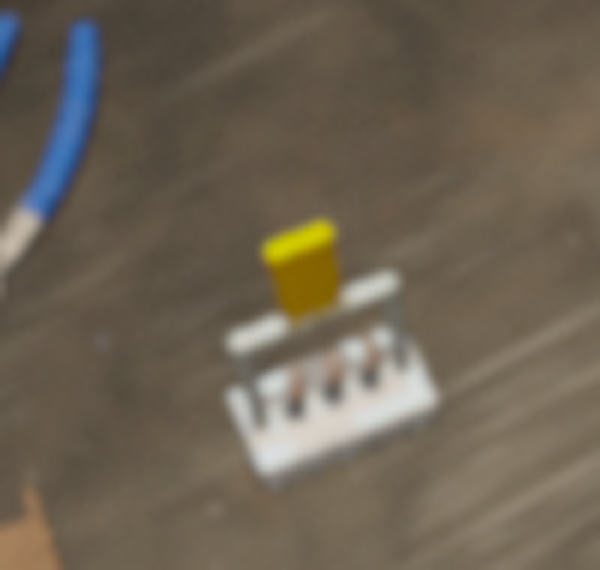

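View pics/top_rk.png

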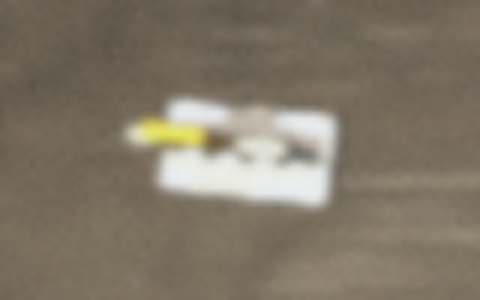

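The crops show the rack upright, with the plate at its top edge and the block's long side nearly along y. Both give a slightly tilted yaw; next I fit block, crossbar and plate numerically.

```bash
python3 - <<'E'
from h import *
for n in("scene","top"):
    z=np.load(n+"0.npz"); im,d=z["im"],z["d"]; w=cloud(d,z["K"],z["T"])
    r=(abs(w[...,0]-.465)<.07)&(abs(w[...,1]-.27)<.075)&(w[...,2]>.012)
    for l,a,b in(("block",.016,.028),("cross",.095,.112),("top",.155,.175)):
        p=w[r&(w[...,2]>a)&(w[...,2]<b)]
        if len(p)>4:
            print(n,l,len(p),p.mean(0).round(4),p.min(0).round(4),p.max(0).round(4),cv2.minAreaRect(p[:,:2].astype(np.float32)))
    # bar axis fit and sleeve heights along the bar
    m=(w[...,2]>.194)&(w[...,2]<.204)&(w[...,0]>.49)&(w[...,0]<.60)&(abs(w[...,1]-.04)<.02); p=w[m]
    k=np.polyfit(p[:,0],p[:,1],1); th=np.arctan(k[0]); print(n,"bar yaw deg",np.degrees(th),"y at .5",np.polyval(k,.5),"z",np.median(p[:,2]),"xmin",p[:,0].min())
    ex=np.array([np.cos(th),np.sin(th)]); tip=np.array([.495,np.polyval(k,.495)])
    q=w[(w[...,2]>.190)&(w[...,2]<.25)]; s=(q[:,:2]-tip)@ex; t=(q[:,:2]-tip)@np.array([-ex[1],ex[0]])
    for a in np.arange(.08,.17,.004):
        g=(s>=a)&(s<a+.004)&(abs(t)<.011)
        if g.any(): print("  %.3f z max %.4f med %.4f"%(a,q[g,2].max(),np.median(q[g,2])),end=";")
    print()
E
```

```text
scene block 365 [0.464  0.2785 0.0234] [0.4416 0.2316 0.0161] [0.4961 0.3192 0.028 ] ((0.46741965413093567, 0.2758641242980957), (0.08395899087190628, 0.0479479618370533), 82.38114166259766)
scene cross 87 [0.4677 0.2782 0.1048] [0.4602 0.2393 0.0952] [0.4762 0.3139 0.1115] ((0.4686543345451355, 0.2765004336833954), (0.07492206990718842, 0.009882921352982521), 82.7459716796875)
scene top 54 [0.4674 0.2768 0.1635] [0.4628 0.2623 0.1556] [0.4752 0.2903 0.1716] ((0.4685926139354706, 0.27621346712112427), (0.027753571048378944, 0.01207775343209505), 84.24982452392578)
scene bar yaw deg -6.84659896182237 y at .5 0.047518105263477876 z 0.2009132076203466 xmin 0.49485627854481784
  0.080 z max 0.2074 med 0.2016;  0.084 z max 0.2024 med 0.1998;  0.088 z max 0.2024 med 0.2013;  0.092 z max 0.2032 med 0.1993;  0.096 z max 0.2036 med 0.1996;  0.100 z max 0.2085 med 0.2009;  0.104 z max 0.2083 med 0.2026;  0.108 z max 0.2050 med 0.2023;  0.112 z max 0.2160 med 0.2023;  0.116 z max 0.2165 med 0.2047;  0.120 z max 0.2162 med 0.2111;  0.124 z max 0.2145 med 0.2110;  0.128 z max 0.2089 med 0.2060;  
[... 932 characters left out ...]
080 z max 0.2026 med 0.2002;  0.084 z max 0.2033 med 0.2008;  0.088 z max 0.2010 med 0.1988;  0.092 z max 0.2028 med 0.2002;  0.096 z max 0.2032 med 0.2007;  0.100 z max 0.2011 med 0.2001;  0.104 z max 0.2012 med 0.1993;  0.108 z max 0.2012 med 0.1989;  0.112 z max 0.2020 med 0.1994;  0.116 z max 0.2146 med 0.2072;  0.120 z max 0.2159 med 0.2132;  0.124 z max 0.2135 med 0.2113;  0.128 z max 0.2100 med 0.2064;  0.132 z max 0.2093 med 0.2064;  0.136 z max 0.2097 med 0.2063;  0.140 z max 0.2308 med 0.2215;  0.144 z max 0.2318 med 0.2280;  0.148 z max 0.2271 med 0.2163;  0.156 z max 0.2020 med 0.1992;  0.160 z max 0.2017 med 0.1990;  0.164 z max 0.2057 med 0.2003;  0.168 z max 0.2020 med 0.2007;
```

```bash
cat > go.py <<'E'
import sys
from h import *
from scipy.spatial.transform import Rotation as R
s=env.state(); q=s["ee_rot"]; r=R.from_quat([q[1],q[2],q[3],q[0]]); M=r.as_matrix()
print("t %.2f"%s["clock"],"tcp",s["tool_pos"].round(4),"F",s["contact_force"].round(2),"w %.4f"%s["gripper_width"],"yawY %.2f"%np.degrees(np.arctan2(M[1,1],M[0,1])),"z",M[:,2].round(4))
for a in sys.argv[1:]:
    v=[float(t) for t in a.split(",")]; y=v[3] if len(v)>3 else 173.2
    d=(np.array(v[:3])-s["tool_pos"])*1000
    dy=(y-np.degrees(np.arctan2(M[1,1],M[0,1]))+180)%360-180
    print(a,"shift",(M.T@d).round(1),"turn %.2f"%-dy)
E
python3 go.py .25,-.40,.38,140 .469,.276,.38
```

```text
t 0.10 tcp [ 0.1738 -0.5213  0.2305] F [-0.49  0.61 -0.1 ] w 0.0856 yawY 108.43 z [-6.0e-04  1.5e-03 -1.0e+00]
.25,-.40,.38,140 shift [-110.6   91.3 -149.3] turn -31.57
.469,.276,.38 shift [-532.1  663.3 -148.4] turn -64.77
```

Request:
arm_command --rows '[[0,[0,0,-40],0],[0,[0,0,-80],-6],[0,[-10,12,-115],-12],[0,[-30,37,-140],-18],[0,[-53,66,-150],-24],[0,[-77,96,-150],-30],[0,[-101,126,-150],-36],[0,[-125,156,-150],-42]]'

```text
clock: 0.77
tool_pos: [0.2433, -0.3324, 0.3804]
ee_rot: [0.0, -0.505, 0.863, 0.001]
contact_force: [2.1, 0.5, -0.4]
gripper_width: 0.0855
```

```bash
python3 go.py .469,.276,.38
```

```text
t 0.77 tcp [ 0.2433 -0.3324  0.3804] F [ 2.09  0.46 -0.44] w 0.0855 yawY 150.69 z [-6.0e-04  2.1e-03 -1.0e+00]
.469,.276,.38 shift [-641.   101.     1.6] turn -22.51
```

Request:
arm_command --rows '[[0,[-39,6,0],-3],[0,[-78,12,0],-6],[0,[-117,18,0],-9],[0,[-156,25,0],-12],[0,[-195,31,0],-15],[0,[-234,37,0],-18],[0,[-273,43,0],-21],[0,[-312,49,0],-22.5]]'

```text
clock: 1.43
tool_pos: [0.353, -0.0343, 0.3811]
ee_rot: [0.001, -0.665, 0.747, 0.001]
contact_force: [1.8, -1.3, 0.3]
gripper_width: 0.0854
```

```bash
python3 go.py .469,.276,.38
```

```text
t 1.43 tcp [ 0.353  -0.0343  0.3811] F [ 1.84 -1.28  0.25] w 0.0854 yawY 173.38 z [-1.0e-04  2.5e-03 -1.0e+00]
.469,.276,.38 shift [-321.6  -79.4    1.8] turn 0.18
```

Request:
arm_command --rows '[[0,[-40,-10,0],0],[0,[-80,-20,0],0],[0,[-120,-30,0],0],[0,[-160,-40,0],0],[0,[-200,-50,0],0],[0,[-240,-60,0],0],[0,[-280,-70,0],0],[0,[-321,-79,0],0]]'

```text
clock: 2.1
tool_pos: [0.4686, 0.2771, 0.3814]
ee_rot: [0.0, -0.665, 0.747, 0.001]
contact_force: [1.4, -0.8, 0.9]
gripper_width: 0.0852
```

Request:
arm_command --rows '[[0,[0,0,20],0],[0,[0,0,50],0],[0,[0,0,80],0],[0,[0,0,110],0],[0,[0,0,140],0],[0,[0,0,160],0],[0,[0,0,170],0],[0,[0,0,170],0]]'

```text
clock: 2.77
tool_pos: [0.4673, 0.2766, 0.2089]
ee_rot: [-0.002, -0.665, 0.747, 0.001]
contact_force: [-0.7, 0.2, 1.1]
gripper_width: 0.0852
```

```bash
python3 go.py .469,.276,.134; python3 - <<'E'
from h import *
im,d,K,T=grab("scene"); save("s1",cv2.resize(im[200:340,130:280],None,fx=4,fy=4,interpolation=cv2.INTER_CUBIC))
E
```

```text
t 2.77 tcp [0.4673 0.2766 0.2089] F [-0.71  0.25  1.06] w 0.0852 yawY 173.39 z [-0.0047 -0.0012 -1.    ]
.469,.276,.134 shift [ 0.3 -2.1 74.8] turn 0.19
```

View pics/s1.png

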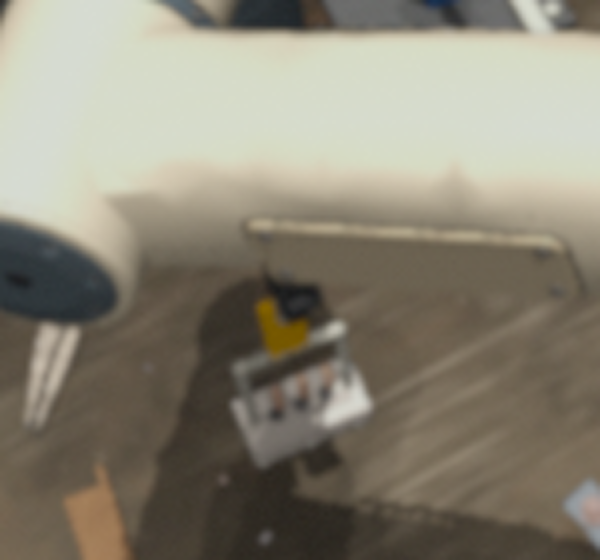

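The view shows the rack standing undisturbed with the near finger (crop ~(295,300)) hovering in front of the plate; descend and grip.

Request:
arm_command --rows '[[0,[0,-2,15],0],[0,[0,-2,30],0],[0,[0,-2,45],0],[0,[0,-2,60],0],[0,[0,-2,70],0],[0,[0,-2,74],0],[0,[0,-2,74],0],[0,[0,-2,74],0]]'

```text
clock: 3.48
tool_pos: [0.4709, 0.2773, 0.1382]
ee_rot: [0.0, -0.665, 0.747, 0.001]
contact_force: [0.9, 0.5, -0.2]
gripper_width: 0.0853
```

Request:
arm_command --rows '[[0.4,[0,0,0],0],[0.6,[0,0,0],0],[0.75,[0,0,0],0],[0.85,[0,0,0],0],[1,[0,0,0],0],[1,[0,0,0],0],[1,[0,0,0],0],[1,[0,0,0],0]]' --grip_force 70

```text
clock: 4.15
tool_pos: [0.4708, 0.2773, 0.1383]
ee_rot: [0.0, -0.665, 0.747, 0.001]
contact_force: [-0.5, 0.8, 1.0]
gripper_width: 0.0068
```

```bash
python3 go.py .469,.276,.134
```

```text
t 4.15 tcp [0.4708 0.2773 0.1383] F [-0.45  0.77  0.95] w 0.0068 yawY 173.41 z [-1.0e-04  1.3e-03 -1.0e+00]
.469,.276,.134 shift [1.5 1.6 4.3] turn 0.21
```

Request:
arm_command --rows '[[1,[0,0,-5],0],[1,[0,0,-15],0],[1,[0,0,-35],0],[1,[0,0,-55],0],[1,[0,0,-75],0],[1,[0,0,-95],0],[1,[0,0,-105],0],[1,[0,0,-105],0]]'

```text
clock: 4.82
tool_pos: [0.4719, 0.2778, 0.2461]
ee_rot: [0.003, -0.665, 0.747, 0.0]
contact_force: [0.9, -0.6, -3.9]
gripper_width: 0.0068
```

```bash
python3 go.py .445,.053,.261,173.2; python3 - <<'E'
from h import *
for n in("scene","top"):
    im,d,K,T=grab(n); w=cloud(d,K,T); np.savez(n+"1",im=im,d=d,K=K,T=T)
    r=(abs(w[...,0]-.47)<.06)&(abs(w[...,1]-.277)<.06)
    for a,b in ((.11,.14),(.19,.212)):
        p=w[r&(w[...,2]>a)&(w[...,2]<b)]
        if len(p)>5: print(n,len(p),p.mean(0).round(4),cv2.minAreaRect(p[:,:2].astype(np.float32)))
    if n=="scene": save("s2",cv2.resize(im[180:320,130:280],None,fx=4,fy=4,interpolation=cv2.INTER_CUBIC))
E
```

```text
t 4.82 tcp [0.4719 0.2778 0.2461] F [ 0.92 -0.6  -3.92] w 0.0068 yawY 173.41 z [ 0.004   0.0045 -1.    ]
.445,.053,.261,173.2 shift [226.3   0.8 -16. ] turn 0.21
scene 522 [0.4649 0.2794 0.1299] ((0.47018250823020935, 0.27693691849708557), (0.08424774557352066, 0.04564819857478142), 83.70245361328125)
scene 49 [0.4706 0.2837 0.2057] ((0.47191086411476135, 0.2771340012550354), (0.07409371435642242, 0.01191398873925209), 83.75226593017578)
top 375 [0.4688 0.2689 0.1282] ((0.47145527601242065, 0.27546727657318115), (0.08400050550699234, 0.04406818002462387), 83.2420654296875)
top 30 [0.4685 0.2491 0.208 ] ((0.4688873589038849, 0.2502818703651428), (0.023562267422676086, 0.007722534239292145), 85.46792602539062)
```

View pics/s2.png

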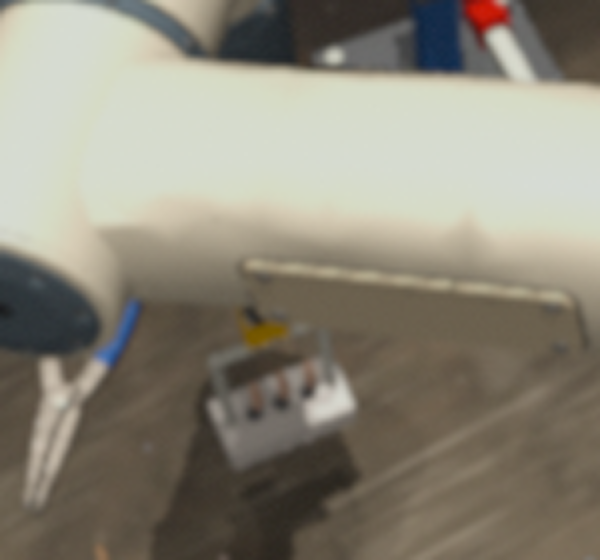

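The rack hangs upright in the gripper (crop, block at ~(285,415)), with a weight of about 4 N; carry it to 50 mm in front of the bar tip.

Request:
arm_command --rows '[[1,[25,0,-4],0],[1,[60,0,-8],0],[1,[95,0,-12],0],[1,[130,0,-15],0],[1,[165,0,-15],0],[1,[195,1,-15],0],[1,[216,1,-15],0.2],[1,[226,1,-15],0.2]]'

```text
clock: 5.58
tool_pos: [0.442, 0.0503, 0.2559]
ee_rot: [-0.001, -0.663, 0.748, 0.001]
contact_force: [0.6, -1.2, -3.9]
gripper_width: 0.0066
```

Request:
arm_command --rows '[[1,[0,0,0],0],[1,[0,0,0],0],[1,[0,0,0],0],[1,[0,0,0],0],[1,[0,0,0],0],[1,[0,0,0],0],[1,[0,0,0],0],[1,[0,0,0],0]]'

```text
clock: 6.25
tool_pos: [0.442, 0.0506, 0.2558]
ee_rot: [-0.001, -0.663, 0.748, 0.001]
contact_force: [0.4, 0.9, -4.1]
gripper_width: 0.0065
```

```bash
python3 go.py .445,.0535,.261 .5943,.0355,.261 .6235,.032,.261; python3 - <<'E'
from h import *
for n in("scene","top"):
    im,d,K,T=grab(n); w=cloud(d,K,T); np.savez(n+"2",im=im,d=d,K=K,T=T)
    r=(abs(w[...,0]-.445)<.045)&(abs(w[...,1]-.053)<.06)
    for a,b in ((.125,.152),(.21,.235)):
        p=w[r&(w[...,2]>a)&(w[...,2]<b)]
        if len(p)>5: print(n,len(p),p.mean(0).round(4),cv2.minAreaRect(p[:,:2].astype(np.float32)))
    if n=="scene": save("s3",cv2.resize(im[140:280,190:340],None,fx=4,fy=4,interpolation=cv2.INTER_CUBIC))
E
```

```text
t 6.25 tcp [0.442  0.0506 0.2558] F [ 0.39  0.91 -4.14] w 0.0065 yawY 173.12 z [-4.2e-03  2.0e-04 -1.0e+00]
.445,.0535,.261 shift [-3.3 -2.6 -5.2] turn -0.08
.5943,.0355,.261 shift [  -3.3 -153.    -5.8] turn -0.08
.6235,.032,.261 shift [  -3.3 -182.4   -5.9] turn -0.08
scene 476 [0.4359 0.054  0.1404] ((0.44057437777519226, 0.05080628767609596), (0.08526737242937088, 0.04736727476119995), 83.99812316894531)
scene 105 [0.4406 0.0516 0.2234] ((0.44128185510635376, 0.05079713091254234), (0.07558582723140717, 0.009318728931248188), 82.52571105957031)
top 42 [0.4281 0.015  0.1395] ((0.4324471950531006, 0.011597242206335068), (0.01406137552112341, 0.04021019488573074), 60.253814697265625)
```

View pics/s3.png

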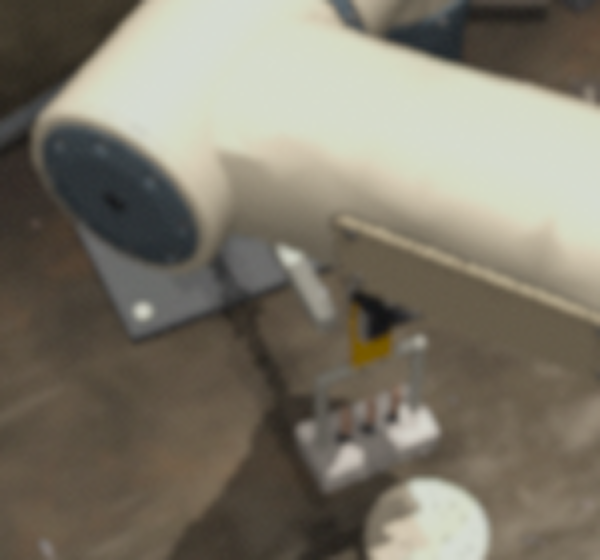

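The rack is squarely in front of the bar, whose free end is at crop ~(325,315), with the crossbar at ~(370,355). Correct height and side offset, then advance.

Request:
arm_command --rows '[[1,[-2,0,-3],0],[1,[-3,0,-6],0],[1,[-3,-3,-6],0],[1,[-3,-6,-6],0],[1,[-3,-9,-6],0],[1,[-3,-12,-6],0],[1,[-3,-15,-6],0],[1,[-3,-15,-6],0]]'

```text
clock: 7.02
tool_pos: [0.4578, 0.0515, 0.2615]
ee_rot: [-0.002, -0.663, 0.748, 0.001]
contact_force: [-0.3, 0.0, -3.3]
gripper_width: 0.0067
```

```bash
python3 go.py .46,.0515,.261 .5943,.0355,.261
```

```text
t 7.02 tcp [0.4578 0.0515 0.2615] F [-0.31  0.03 -3.34] w 0.0067 yawY 173.08 z [-0.0045 -0.     -1.    ]
.46,.0515,.261 shift [-0.3 -2.2  0.5] turn -0.12
.5943,.0355,.261 shift [-6.000e-01 -1.374e+02 -1.000e-01] turn -0.12
```

Request:
arm_command --rows '[[1,[0,-15,0],0],[1,[0,-35,0],0],[1,[0,-55,0],0],[1,[0,-75,0],0],[1,[0,-95,0],0],[1,[0,-112,0],0],[1,[0,-123,0],0],[1,[0,-130,0],0]]'

```text
clock: 7.68
tool_pos: [0.5879, 0.0355, 0.2599]
ee_rot: [-0.002, -0.663, 0.749, 0.002]
contact_force: [0.1, -0.7, -3.3]
gripper_width: 0.0064
```

```bash
python3 go.py .603,.0345,.261 .6255,.032,.261; python3 - <<'E'
from h import *
im,d,K,T=grab("scene"); w=cloud(d,K,T); np.savez("scene3",im=im,d=d,K=K,T=T)
save("s4",cv2.resize(im[120:270,180:330],None,fx=4,fy=4,interpolation=cv2.INTER_CUBIC))
E
```

```text
t 7.68 tcp [0.5879 0.0355 0.2599] F [ 0.13 -0.75 -3.31] w 0.0064 yawY 173.05 z [-5.8e-03 -5.0e-04 -1.0e+00]
.603,.0345,.261 shift [ -0.8 -15.1  -1.1] turn -0.15
.6255,.032,.261 shift [ -1.  -37.8  -1.3] turn -0.15
```

View pics/s4.png

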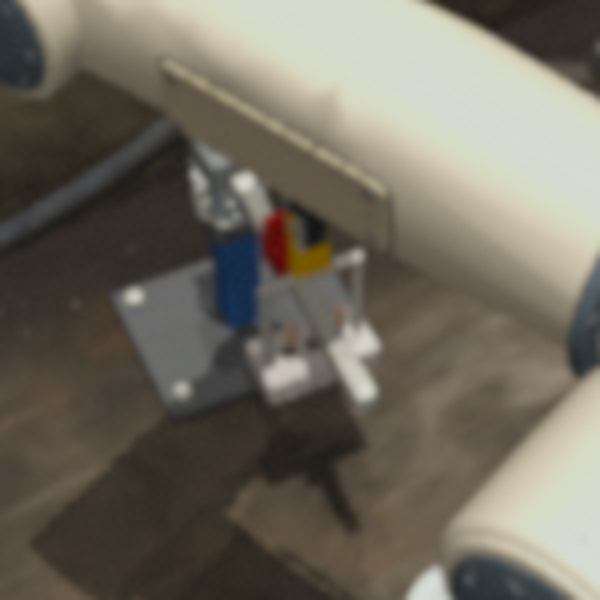

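Threaded: the bar passes through the bail (free end at crop ~(360,385)), and the sleeve is ahead (red at ~(277,240)). Advance gently towards the stop.

Request:
arm_command --rows '[[1,[-1,-2,-1.5],0],[1,[-1,-6,-1.5],0],[1,[-1,-11,-1.5],0],[1,[-1,-16,-1.5],0],[1,[-1,-21,-1.5],0],[1,[-1,-25,-1.5],0],[1,[-1,-28,-1.5],0],[1,[-1,-30,-1.5],0]]'

```text
clock: 8.4
tool_pos: [0.6187, 0.0328, 0.261]
ee_rot: [-0.002, -0.663, 0.749, 0.002]
contact_force: [-0.0, 0.2, -3.7]
gripper_width: 0.0068
```

```bash
python3 go.py .6255,.032,.261
```

```text
t 8.40 tcp [0.6187 0.0328 0.261 ] F [-0.04  0.25 -3.7 ] w 0.0068 yawY 173.04 z [-5.7e-03 -8.0e-04 -1.0e+00]
.6255,.032,.261 shift [-0.1 -6.9 -0.1] turn -0.16
```

Request:
arm_command --rows '[[1,[0,-1,0],0],[1,[0,-2,0],0],[1,[0,-3,0],0],[1,[0,-4,0],0],[1,[0,-5,0],0],[1,[0,-6,0],0],[1,[0,-6,0],0],[1,[0,-6,0],0]]'

```text
clock: 9.07
tool_pos: [0.6246, 0.0321, 0.2609]
ee_rot: [-0.002, -0.663, 0.749, 0.002]
contact_force: [-0.0, 0.3, -4.5]
gripper_width: 0.0068
```

Request:
arm_command --rows '[[1,[0,-0.5,0],0],[1,[0,-1,0],0],[1,[0,-1.5,0],0],[1,[0,-2,0],0],[1,[0,-2,0],0],[1,[0,-2,0],0],[1,[0,-2,0],0],[1,[0,-2,0],0]]'

```text
clock: 9.73
tool_pos: [0.6266, 0.0318, 0.2609]
ee_rot: [-0.002, -0.663, 0.749, 0.002]
contact_force: [0.6, -0.3, -4.4]
gripper_width: 0.0066
```

Request:
arm_command --rows '[[1,[0,-0.5,0],0],[1,[0,-1,0],0],[1,[0,-1.5,0],0],[1,[0,-1.5,0],0],[1,[0,-1.5,0],0],[1,[0,-1.5,0],0],[1,[0,-1.5,0],0],[1,[0,-1.5,0],0]]'

```text
clock: 10.4
tool_pos: [0.628, 0.0316, 0.2609]
ee_rot: [-0.002, -0.663, 0.749, 0.002]
contact_force: [-0.1, -0.6, -3.5]
gripper_width: 0.0068
```

Request:
arm_command --rows '[[1,[0,-0.5,0],0],[1,[0,-1,0],0],[1,[0,-1.5,0],0],[1,[0,-1.5,0],0],[1,[0,-1.5,0],0],[1,[0,-1.5,0],0],[1,[0,-1.5,0],0],[1,[0,-1.5,0],0]]'

```text
clock: 11.07
tool_pos: [0.6296, 0.0314, 0.2609]
ee_rot: [-0.002, -0.663, 0.749, 0.002]
contact_force: [-0.0, -0.1, -3.6]
gripper_width: 0.0067
```

Request:
arm_command --rows '[[1,[0,-0.5,0],0],[1,[0,-0.5,0],0],[1,[0,-1,0],0],[1,[0,-1,0],0],[1,[0,-1,0],0],[1,[0,-1,0],0],[1,[0,-1,0],0],[1,[0,-1,0],0]]'

```text
clock: 11.73
tool_pos: [0.6305, 0.0313, 0.2609]
ee_rot: [-0.002, -0.663, 0.749, 0.002]
contact_force: [-1.0, 0.2, -4.2]
gripper_width: 0.0065
```

Request:
arm_command --rows '[[1,[0,-0.5,0],0],[1,[0,-0.5,0],0],[1,[0,-1,0],0],[1,[0,-1,0],0],[1,[0,-1,0],0],[1,[0,-1,0],0],[1,[0,-1,0],0],[1,[0,-1,0],0]]'

```text
clock: 12.4
tool_pos: [0.631, 0.0313, 0.2607]
ee_rot: [-0.003, -0.663, 0.749, 0.002]
contact_force: [-4.7, 1.9, -3.3]
gripper_width: 0.0067
```

Contact with the stop (−4.7 N along the bar). Back off 3 mm to the notch's middle and lower.

Request:
arm_command --rows '[[1,[0,1,0],0],[1,[0,2.5,0],0],[1,[0,2.5,1],0],[1,[0,2.5,3],0],[1,[0,2.5,5],0],[1,[0,2.5,7],0],[1,[0,2.5,8.5],0],[1,[0,2.5,8.5],0]]'

```text
clock: 13.07
tool_pos: [0.6283, 0.0315, 0.2516]
ee_rot: [-0.003, -0.663, 0.749, 0.002]
contact_force: [0.3, 0.2, -3.6]
gripper_width: 0.0069
```

Request:
arm_command --rows '[[1,[0,0,0.5],0],[1,[0,0,1],0],[1,[0,0,1.5],0],[1,[0,0,1.5],0],[1,[0,0,1.5],0],[1,[0,0,1.5],0],[1,[0,0,1.5],0],[1,[0,0,1.5],0]]'

```text
clock: 13.73
tool_pos: [0.6283, 0.0315, 0.2501]
ee_rot: [-0.003, -0.663, 0.749, 0.002]
contact_force: [0.2, -0.8, -4.6]
gripper_width: 0.0066
```

Request:
arm_command --rows '[[1,[0,0,0.5],0],[1,[0,0,1],0],[1,[0,0,1.5],0],[1,[0,0,2],0],[1,[0,0,2],0],[1,[0,0,2],0],[1,[0,0,2],0],[1,[0,0,2],0]]'

```text
clock: 14.4
tool_pos: [0.6283, 0.0315, 0.2482]
ee_rot: [-0.003, -0.663, 0.749, 0.002]
contact_force: [0.2, 0.6, -3.6]
gripper_width: 0.0066
```

Request:
arm_command --rows '[[1,[0,0,0.3],0],[1,[0,0,0.6],0],[1,[0,0,1],0],[1,[0,0,1],0],[1,[0,0,1],0],[1,[0,0,1],0],[1,[0,0,1],0],[1,[0,0,1],0]]'

```text
clock: 15.07
tool_pos: [0.6283, 0.0315, 0.2472]
ee_rot: [-0.003, -0.663, 0.749, 0.002]
contact_force: [0.9, -0.6, -2.6]
gripper_width: 0.0071
```

Request:
arm_command --rows '[[1,[0,0,0.3],0],[1,[0,0,0.6],0],[1,[0,0,1],0],[1,[0,0,1],0],[1,[0,0,1],0],[1,[0,0,1],0],[1,[0,0,1],0],[1,[0,0,1],0]]'

```text
clock: 15.73
tool_pos: [0.6284, 0.0315, 0.2464]
ee_rot: [-0.003, -0.663, 0.749, 0.002]
contact_force: [-0.7, 0.9, 0.5]
gripper_width: 0.0067
```

```bash
python3 - <<'E'
from h import *
f=[]
for i in range(4):
    im,d,K,T=grab("scene"); f.append(env.state()["contact_force"])
print(np.round(f,2)); w=cloud(d,K,T)
save("s5",cv2.resize(im[130:250,190:310],None,fx=5,fy=5,interpolation=cv2.INTER_CUBIC))
E
```

```text
[[-1.02  0.5   0.03]
 [-1.52  0.43  0.53]
 [-1.55  0.21  0.6 ]
 [-0.92  0.75  0.77]]
```

View pics/s5.png

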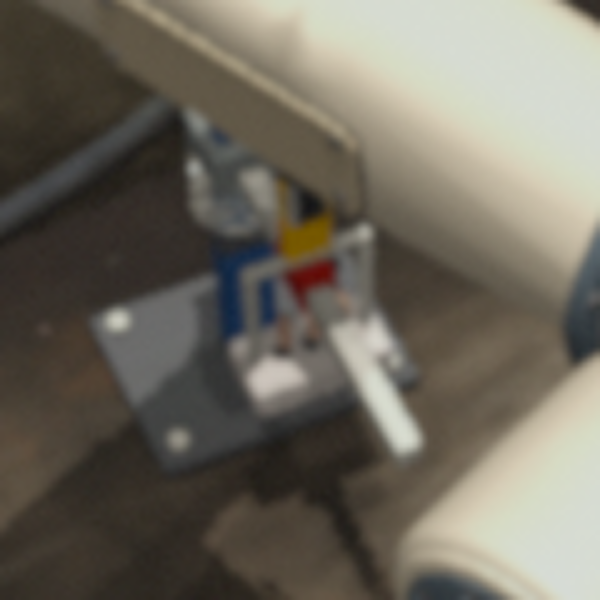

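The crossbar (crop ~(305,255)) sits behind the red lip, the rack is level, and the stand now carries about 4 N. Tug: about 2.3 mm more gives about +9 N; hold it.

Request:
arm_command --rows '[[1,[0,0,0.4],0],[1,[0,0,0.8],0],[1,[0,0,1.2],0],[1,[0,0,1.6],0],[1,[0,0,2],0],[1,[0,0,2.3],0],[1,[0,0,2.3],0],[1,[0,0,2.3],0]]'

```text
clock: 16.6
tool_pos: [0.6284, 0.0315, 0.2449]
ee_rot: [-0.003, -0.663, 0.749, 0.002]
contact_force: [-2.8, 1.8, 5.3]
gripper_width: 0.0067
```

```bash
python3 go.py
```

```text
t 16.60 tcp [0.6284 0.0315 0.2449] F [-2.81  1.79  5.34] w 0.0067 yawY 173.05 z [-6.3e-03 -9.0e-04 -1.0e+00]
```

Request:
arm_command --rows '[[1,[0,0,0.8],0],[1,[0,0,1.3],0],[1,[0,0,1.8],0],[1,[0,0,1.8],0],[1,[0,0,1.8],0],[1,[0,0,1.8],0],[1,[0,0,1.8],0],[1,[0,0,1.8],0]]'

```text
clock: 17.27
tool_pos: [0.6285, 0.0314, 0.2444]
ee_rot: [-0.002, -0.663, 0.749, 0.001]
contact_force: [-4.0, 2.0, 6.9]
gripper_width: 0.0067
```

```bash
python3 go.py
```

```text
t 17.27 tcp [0.6285 0.0314 0.2444] F [-4.04  1.97  6.88] w 0.0067 yawY 173.06 z [-4.7e-03 -8.0e-04 -1.0e+00]
```

Request:
arm_command --rows '[[1,[0,0.3,1.6],0],[1,[0,0.3,2.1],0],[1,[0,0.3,2.5],0],[1,[0,0.3,2.5],0],[1,[0,0.3,2.5],0],[1,[0,0.3,2.5],0],[1,[0,0.3,2.5],0],[1,[0,0.3,2.5],0]]'

```text
clock: 17.93
tool_pos: [0.6284, 0.0314, 0.2439]
ee_rot: [-0.001, -0.663, 0.749, 0.0]
contact_force: [-3.1, 1.7, 10.0]
gripper_width: 0.0067
```

```bash
python3 go.py; python3 - <<'E'
from h import *
f=[]
for i in range(6):
    grab("scene"); f.append(env.state()["contact_force"])
print(np.round(f,2))
E
```

```text
t 17.93 tcp [0.6284 0.0314 0.2439] F [-3.12  1.73 10.03] w 0.0067 yawY 173.08 z [-2.2e-03 -8.0e-04 -1.0e+00]
[[-5.31  1.34  9.04]
 [-2.84  1.53  9.22]
 [-4.12  1.19  8.58]
 [-3.95  1.47  9.55]
 [-3.61  0.99  9.39]
 [-3.81  1.05  9.74]]
```

Tug held at about 9–10 N (about 13 N on the stand) for over 0.5 s. Unload to about zero, then release.

Request:
arm_command --rows '[[1,[0,0,-0.5],0],[1,[0,0,-1],0],[1,[0,0,-1.5],0],[1,[0,0,-2],0],[1,[0,0,-2.4],0],[1,[0,0,-2.4],0],[1,[0,0,-2.4],0],[1,[0,0,-2.4],0]]'

```text
clock: 18.9
tool_pos: [0.6283, 0.0315, 0.2459]
ee_rot: [-0.001, -0.663, 0.749, 0.001]
contact_force: [-1.7, 0.7, 1.1]
gripper_width: 0.0063
```

```bash
python3 go.py
```

```text
t 18.90 tcp [0.6283 0.0315 0.2459] F [-1.7   0.69  1.11] w 0.0063 yawY 173.08 z [-2.7e-03 -8.0e-04 -1.0e+00]
```

Request:
arm_command --rows '[[1,[0,0,0],0],[1,[0,0,0],0],[0.88,[0,0,0],0],[0.84,[0,0,0],0],[0.78,[0,0,0],0],[0.7,[0,0,0],0],[0.6,[0,0,0],0],[0.6,[0,0,0],0]]' --grip_force 20

```text
clock: 19.57
tool_pos: [0.6284, 0.0314, 0.2459]
ee_rot: [-0.001, -0.663, 0.749, 0.001]
contact_force: [0.4, -0.0, -0.6]
gripper_width: 0.034
```

```bash
python3 go.py; python3 - <<'E'
from h import *
im,d,K,T=grab("scene")
save("s6",cv2.resize(im[130:250,190:310],None,fx=5,fy=5,interpolation=cv2.INTER_CUBIC))
E
```

```text
t 19.57 tcp [0.6284 0.0314 0.2459] F [ 0.37 -0.01 -0.62] w 0.0340 yawY 173.07 z [-2.6e-03 -8.0e-04 -1.0e+00]
```

View pics/s6.png

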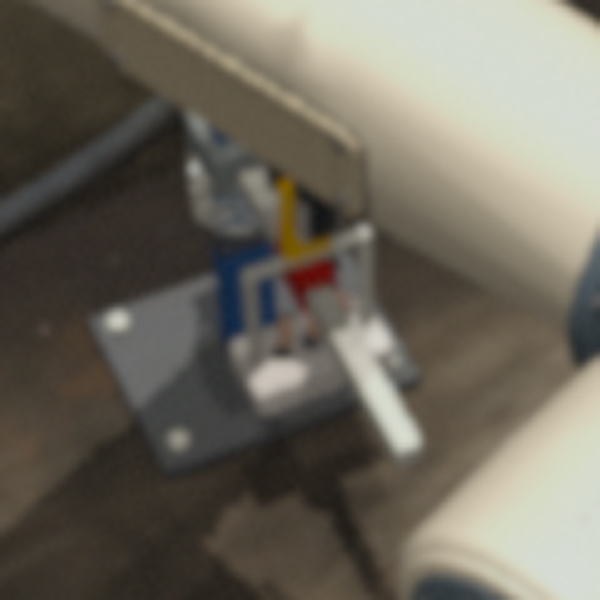

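The rack hangs level, with its crossbar still behind the lip at crop ~(305,255), and the fingers are clear of the plate with no force. Withdraw straight up.

Request:
arm_command --rows '[[0.5,[0,0,0],0],[0.5,[0,0,-8],0],[0.5,[0,0,-18],0],[0.5,[0,0,-30],0],[0.5,[0,0,-45],0],[0.5,[0,0,-65],0],[0.5,[0,0,-85],0],[0.5,[0,0,-105],0]]'

```text
clock: 20.28
tool_pos: [0.6285, 0.0313, 0.3533]
ee_rot: [-0.001, -0.663, 0.749, 0.0]
contact_force: [0.7, 0.9, 1.1]
gripper_width: 0.0427
```

Request:
arm_command --rows '[[0.5,[0,10,-10],0],[0.5,[0,35,-20],0],[0.5,[0,65,-20],0],[0.5,[0,95,-20],0],[0.5,[0,125,-20],0],[0.5,[0,150,-20],0],[0.5,[0,160,-20],0],[0.5,[0,160,-20],0]]'

```text
clock: 20.95
tool_pos: [0.4677, 0.0506, 0.3757]
ee_rot: [0.001, -0.664, 0.748, -0.001]
contact_force: [0.4, 0.3, 0.3]
gripper_width: 0.0424
```

Request:
arm_command --rows '[[0.5,[0,0,0],0],[0.5,[0,0,0],0],[0.5,[0,0,0],0],[0.5,[0,0,0],0],[0.5,[0,0,0],0],[0.5,[0,0,0],0],[0.5,[0,0,0],0],[0.5,[0,0,0],0]]'

```text
clock: 21.62
tool_pos: [0.4678, 0.0505, 0.3756]
ee_rot: [0.001, -0.663, 0.748, -0.001]
contact_force: [0.3, -0.3, 0.6]
gripper_width: 0.0428
```

```bash
python3 go.py; python3 - <<'E'
from h import *
for k in range(2):
  for n in("scene","top"):
    im,d,K,T=grab(n); w=cloud(d,K,T)
    r=(abs(w[...,0]-.628)<.05)&(abs(w[...,1]-.0315)<.06)
    for l,a,b in (("block",.122,.14),("plate",.262,.285)):
        p=w[r&(w[...,2]>a)&(w[...,2]<b)]
        if len(p)>5: print(n,l,len(p),p.mean(0).round(4),cv2.minAreaRect(p[:,:2].astype(np.float32)))
    if n=="scene" and k: save("s7",cv2.resize(im[120:270,180:330],None,fx=4,fy=4,interpolation=cv2.INTER_CUBIC))
E
```

```text
t 21.62 tcp [0.4678 0.0505 0.3756] F [ 0.3  -0.33  0.62] w 0.0428 yawY 173.13 z [ 2.8e-03  7.0e-04 -1.0e+00]
scene block 268 [0.6224 0.0405 0.132 ] ((0.627037525177002, 0.03193289041519165), (0.08444885909557343, 0.04917547479271889), 84.0272445678711)
scene plate 53 [0.6271 0.0326 0.2706] ((0.6279916763305664, 0.0321434885263443), (0.027907876297831535, 0.012258156202733517), 85.05839538574219)
top block 114 [0.6197 0.0041 0.1308] ((0.6239454746246338, 0.00531394686549902), (0.030738465487957, 0.04312353581190109), 88.54427337646484)
top plate 32 [0.6277 0.0267 0.2717] ((0.6281113028526306, 0.027878284454345703), (0.022557569667696953, 0.007643470540642738), 78.40849304199219)
scene block 277 [0.6222 0.0415 0.1317] ((0.6266579031944275, 0.031960442662239075), (0.0853004902601242, 0.050940077751874924), 84.88948059082031)
scene plate 51 [0.6273 0.0324 0.2707] ((0.626997172832489, 0.031105000525712967), (0.027752311900258064, 0.010913991369307041), 82.40668487548828)
top block 114 [0.6197 0.0039 0.1311] ((0.6237720847129822, 0.005279854871332645), (0.030660243704915047, 0.042999837547540665), 88.54966735839844)
top plate 31 [0.6278 0.0266 0.272 ] ((0.6283361315727234, 0.028008367866277695), (0.022981980815529823, 0.007981623522937298), 74.99022674560547)
```

View pics/s7.png

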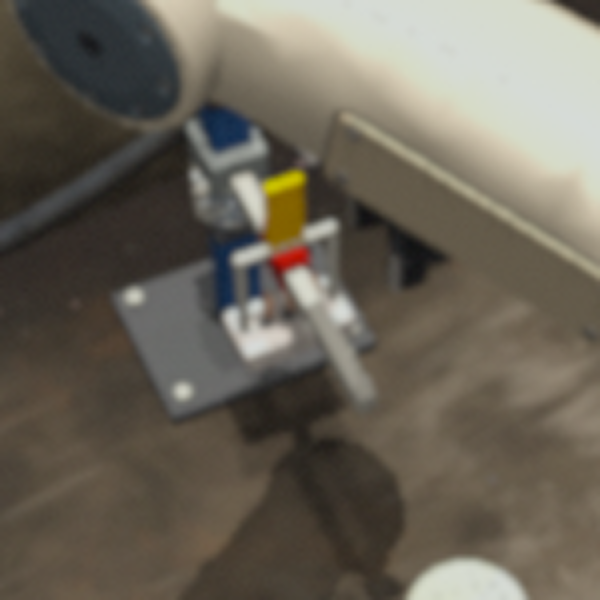

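The rack hangs upright and still in the notch: plate at crop ~(287,210), crossbar behind the red lip at ~(290,262). Block and plate lie above one another to 1 mm, and the gripper is well clear.

```bash
python3 -c "
from rig import env
print(env.sign_off())"
```

```text
the job is handed in; nothing more can be done
None
```

I picked the rack up by its yellow plate, threaded its bail over the bar and hung it in the sleeve's notch. I handed the job in at about 22 s; the hand-in reports no verdict.

- **Stop:** I carried the bail back over the lip until it met the tall stop, at about 5 N. I then backed off about 3 mm and lowered it into the notch.
- **Tug:** The gripper read about 9–10 N downward for over 0.5 s. That is about 13 N on the stand with the rack's weight of about 4 N, and no reading came near 20 N.
- **After letting go:** The gripper felt only sensor noise, within about 1 N. The camera shows the rack upright, with plate and block above one another to about 1 mm. Repeat views showed no movement beyond the 1 mm measuring noise.
- **Not fully confirmed:** In the top view the arm hid most of the rack, so its block measurement was partial; I relied on the scene camera there. I did not re-measure the jar, lid, coupon or pliers, but no move came near them and no unexpected contact was felt.

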